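# Tip the backup battery onto its side and seat it in the charging cradle

## Robot

A 6-joint arm with a two-finger parallel gripper is mounted at the origin on the work surface. World frame = base frame: x ahead of the robot, y to its left, z up, the work surface at z = 0. Lengths are in m, angles in rad, forces in N, time in s.
With the tool pointing down it reaches from about 0.4 to 0.825 m from the base axis. Payload 7 kg.
Tool frame: the origin (TCP) lies at the very end of the fingers, on their centre line; the grasp point (between the pads) lies 19 mm behind it (grip_depth is the distance from the TCP to the grasp point, in m); z points along the fingers, y is the direction in which the jaws open and shut (so a half turn about z gives the same grasp; the last joint's range is limited). The gripper opens to 88 mm and grips with 3 to 60 N. Pads are 19 mm wide; open, the fingers measure 130 mm over their backs; the gripper's body (78 mm by 193 mm) begins 47 mm behind the grasp point.
Start: joints at [1.492, 0.359, 0.012, 0, -1.224, -0.288], TCP at [0.242, 0.63, 0.227] pointing down, gripper open.
Joint ranges: [-3.07, 3.07], [-1.43, 2.12], [-1.02, 1.25], [-3.03, 1.67], [-3.05, -0], [-3.03, 3.03]. Speed limits (rad/s): [2.39, 2.39, 3.01, 3.14, 3.14, 3.14].

## Interface

Orientations are given as [roll, pitch, yaw] about the fixed x, y, z axes, in that order (R = Rz(yaw) Ry(pitch) Rx(roll)).
In Python, from station import get_state, grab_frame, get_calibration, job_done, grip_depth gives the robot as it stands. The module is installed in compiled form; this text tells all that it offers.
- The arm moves only by the shell command python3 -m crank 'ROWS' [FORCE]. ROWS is JSON, a list of rows, each an object with "turn": the turn, a rotation vector about the tool's x, y, z each as a share of 2 pi rad, from -1 to 1, a list of three; "slide": the shift along the tool's x, y, z each as a share of 0.5 m, from -1 to 1, a list of three; "fingers": the opening, from -1 (shut) to 1 (fully open). A call has 1 to 5 rows; each row is the pose to reach, as a shift and turn from the pose commanded when the call began, along the tool's axes at that moment, turning the shorter way round; what a row does not reach only later rows make up. A row lasts 1/12 s, in which the tool goes at most 41.7 mm and 7.16 degrees, less where a joint would pass 70% of its speed; a pose out of reach is approached as far as the arm can. A call with a number of a shift or a turn outside -1 to 1 is refused whole. A call with a gripper value outside its range is refused whole. The fingers move at their own pace and stop on an object; FORCE is the grip in N (left out, the last holds). Time passes only in rows, so rows that repeat a pose let the fingers close. It gives the time, the measured TCP pose, the force and the opening at its end, in the units of the state.
- get_state(): the state, without advancing time (a new reading comes with each control period).
- grab_frame(name): name is "side" or "top"; returns the picture (480x640x3 uint8, red, green, blue); there is no depth.
- get_calibration(name): a dict with "K" (3x3 intrinsics, pixels), "pose" (4x4, takes a point from camera to world coordinates). Camera axes: x right, y up, looking along -z (the intrinsics and any distortion apply to the point x, -y, -z); pixel columns grow to the right and rows downward; lengths in m; the calibration is good to about 2 mm. A picture is of the moment at which its call begins. get_calibration takes no time and is no camera call.
- job_done(): hands the job in, once; it reports no verdict.
The state is a dict: "t": time; "q": joint angles; "qd": joint speeds; "joint_efforts": joint torques, N m; "eef_pos": TCP position; "ee_rot": TCP orientation; "force": force on the tool from outside, world axes, zero at the start; "moment": the same for the moment, N m; "width": finger opening in m.
Only numpy, scipy, OpenCV 4.12 (cv2) and the standard library are available. Lean on these libraries where they do the work, as an engineer would, in place of code of your own. Each camera call takes 0.05 s, during which the arm holds its last target.

## Task

Put the blue backup battery on charge: slide it, still upright, squarely up against the front edge of the charging cradle, tip it over that edge onto its side by pressing high on its back so that its terminals face the spring contacts, then push it along the deck until it is fully home against the rubber stops. Handle it gently, never pressing hard or flinging it over, leave it lying there, and do not disturb anything else on the bench.

Things in the scene. Friction and masses are not known exactly. Their poses are not given: they have to be found in the camera images.
- battery: Blue block battery with a black top, 98 mm (its x) by 151 mm (y) by 95 mm high (z), 0.8 to 1 kg, too wide to grip. Origin: centre of its underside. It starts upright, 25 to 75 mm short of the cradle, +x face towards the cradle, up to 0.2 rad and 12 mm out of line. Base smooth (friction about 0.3), other faces about 0.6. Sliding or tipping it takes 3 to 12 N; above 25 N is too hard.
- battery_foot (a point): Middle of the battery's lower +x edge, about which it tips. Past balance, at some 50 degrees, it goes over by itself. It then lies with its own x axis straight down, its z axis pointing into the cradle and its underside facing back out over the front edge, overhanging it by up to 25 mm.
- battery_back (a point): Middle of the battery's upper -x edge (95 mm above its underside), the top of the face to press on for tipping.
- terminals (a point): Midway between the two brass terminals on the battery's top. They stand 55 mm to either side of this point (y), 30 mm from the middle of the top towards the -x face, and are 6 mm high.
- cradle: Fixed charging cradle. Origin: on the bench, middle of its deck's front edge; x points into the cradle, y left, z up. The deck is a flat plate 190 mm wide (y) and 6 mm high with a dark rubber facing (friction about 0.6). Its front edge, 6 mm high, is the stop for the battery's base. A light grey charger housing, 72 mm high, begins 195 mm behind the front edge.
- deck_middle (a point): Point on the deck's surface 90 mm behind its front edge. Beyond it stands the dark teal contact head, 106 mm high, with four black rubber stops and two copper spring contacts. The head is clamped so that its stops lie anywhere from 104 to 140 mm behind the front edge: this is not measured and must be found by feel. Home, the battery's top bears on the stops.
- contact_left (a joint): How far the copper spring contact at y = +55 mm in the cradle's frame, 85 mm above the bench, is pushed in by a terminal: 0 to 0.009 m; 0 is free, about 0.007 with the battery fully home. Soft spring: 0.3 N free, 0.9 N pushed in.
- contact_right (a joint): The same for the contact at y = -55 mm in the cradle's frame.
- old_battery: Bystander: worn grey battery of the same size, not to be charged.
- amber_bottle: Bystander: amber reagent bottle, 68 mm across, 170 mm tall.
- flask: Bystander: conical glass flask, 86 mm across, 130 mm tall.
- dish: Bystander: white porcelain dish, 100 mm across, 35 mm high.
- jar: Bystander: amber jar with a red cap, 64 mm across, 100 mm tall.
- screwdriver: Bystander: screwdriver lying on the bench.
- multimeter: Bystander: yellow hand multimeter, 148 by 74 by 40 mm.
Things that resemble listed ones, but are neither listed nor needed, are in the scene too. What is shaped like the battery but green or turquoise is not meant.

How it is judged:
By the outcome, as a careful person would: the job done as asked, in the order asked, and still so for the second after the job is handed in, with the robot touching nothing.
It also fails if it takes over 72 s, if anything falls off the work surface, if the arm or the gripper's body presses on something with over 40 N, if the wrist force passes 120 N, or if a joint passes its speed limit or range.

## Working session

There is one attempt and no reset: what is moved stays moved. The work goes in short steps, Python scripts to look and compute and a shell command to move; the robot and the scene stay as the last step left them, time stands still between calls to the robot, and variables do not carry over. Pictures are saved under pics/ and viewed, and the job is handed in when it is done.

```bash
mkdir -p pics; cat > h.py <<'E'
import numpy as np, cv2
from station import *
def save(n,f): cv2.imwrite(f'pics/{f}.png', cv2.cvtColor(grab_frame(n),cv2.COLOR_RGB2BGR))
def proj(n,P):
    c=get_calibration(n);T=np.linalg.inv(c['pose']);p=(T[:3,:3]@np.atleast_2d(P).T).T+T[:3,3]
    p=p*[1,-1,-1];u=(c['K']@p.T).T;return u[:,:2]/u[:,2:]
def back(n,uv,z):
    c=get_calibration(n);uv=np.atleast_2d(uv).astype(float)
    d=(np.linalg.inv(c['K'])@np.c_[uv,np.ones(len(uv))].T).T*[1,-1,-1]
    d=(c['pose'][:3,:3]@d.T).T;o=c['pose'][:3,3]
    return o+d*((z-o[2])/d[:,2])[:,None]
E
python3 - <<'E'
from h import *
for n in('side','top'):
    c=get_calibration(n);print({k:np.round(v,3).tolist() if not isinstance(v,str) else v for k,v in c.items()})
    save(n,n+'0')
print(get_state(),grip_depth)
E
```

```text
{'K': [[469.021, 0.0, 322.953], [0.0, 469.021, 243.113], [0.0, 0.0, 1.0]], 'pose': [[0.907, 0.307, -0.289, 0.198], [-0.422, 0.659, -0.623, -0.75], [-0.001, 0.687, 0.727, 0.958], [0.0, 0.0, 0.0, 1.0]]}
{'K': [[435.75, 0.0, 319.62], [0.0, 435.75, 245.041], [0.0, 0.0, 1.0]], 'pose': [[-0.076, 0.967, -0.245, 0.305], [-0.997, -0.074, 0.019, -0.006], [0.0, 0.245, 0.969, 1.026], [0.0, 0.0, 0.0, 1.0]]}
{'t': 0.1, 'q': array([ 1.49204261e+00,  3.59324839e-01,  1.11603898e-02, -2.80747493e-04,
       -1.22408866e+00, -2.88106788e-01]), 'qd': array([ 0.00028899, -0.00280908,  0.00046867,  0.00081538,  0.00042604,
       -0.0001968 ]), 'joint_efforts': array([-2.54306702e-03, -5.84166062e+01,  2.93751132e+01,  7.01552823e+00,
        1.01453962e-02, -5.32030185e-05]), 'eef_pos': array([0.24198837, 0.62967703, 0.2257195 ]), 'ee_rot': array([ 3.14012092e+00, -1.60903566e-04, -3.66955978e-01]), 'force': array([-0.74255875, -0.54308588,  0.54862055]), 'moment': array([-0.00257328,  0.03142514,  0.03422031]), 'width': 0.08725465006829002} 0.0188
```

View pics/side0.png

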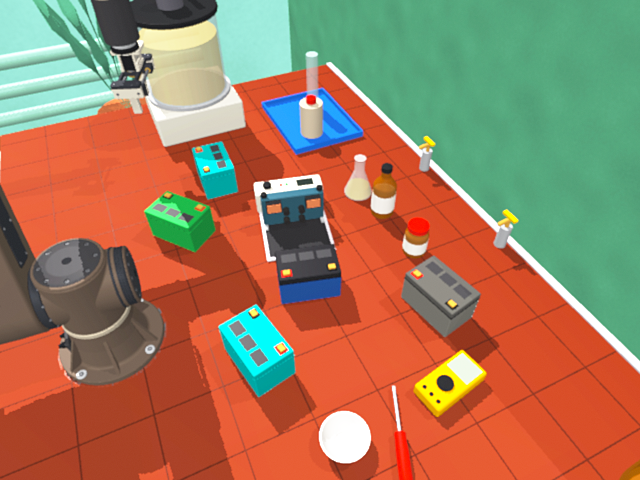

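View pics/top0.png

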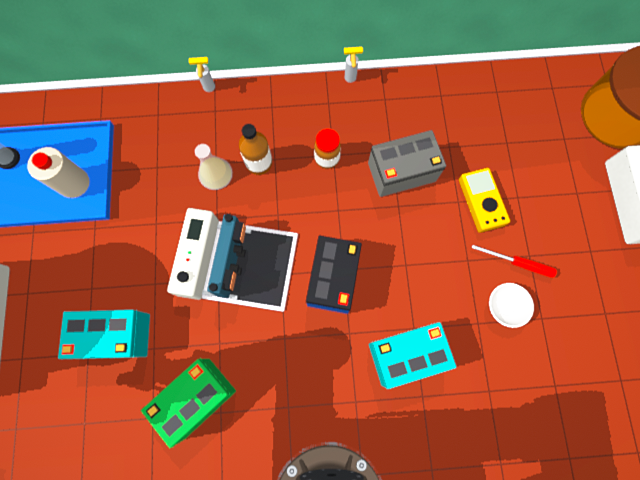

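The cradle is at about (250,265) in the top view and opens to the right. The blue battery is at (335,273), to the right of it. Next I'll look at enlarged crops.

```bash
python3 - <<'E'
import cv2
a=cv2.imread('pics/top0.png')[195:325,160:380];cv2.imwrite('pics/topc.png',cv2.resize(a,None,fx=3.6,fy=3.6,interpolation=cv2.INTER_CUBIC))
a=cv2.imread('pics/side0.png')[165:310,240:360];cv2.imwrite('pics/sidec.png',cv2.resize(a,None,fx=4,fy=4,interpolation=cv2.INTER_CUBIC))
E
```

```text
(no output)
```

View pics/topc.png

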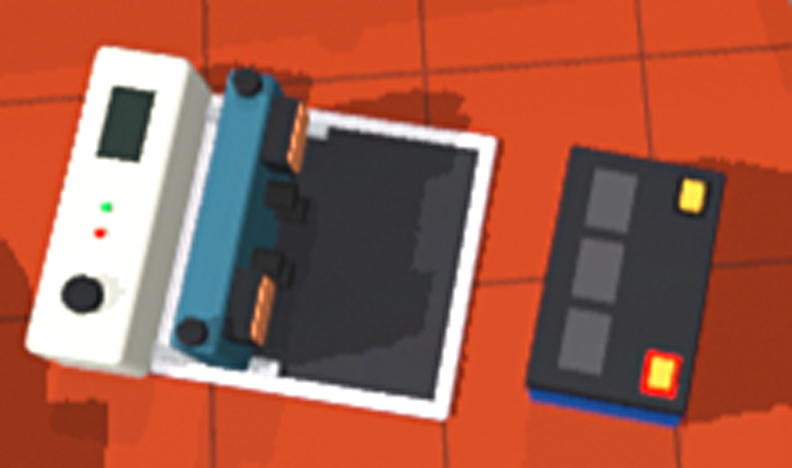

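View pics/sidec.png

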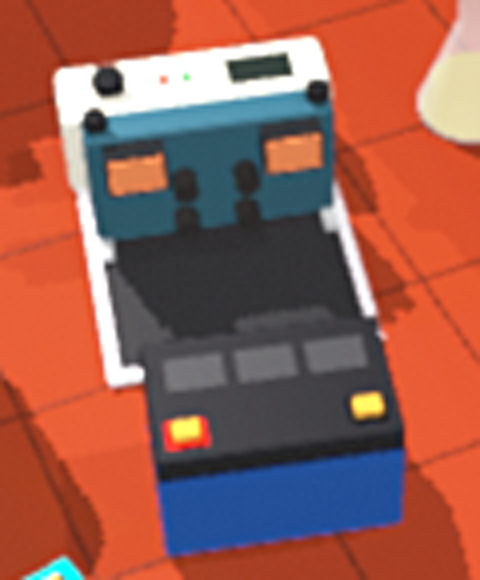

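```bash
python3 - <<'E'
from h import *
f=lambda L,s,o:(np.array(L,float)+.5)/s-.5+o
fc=f([(497,135),(446,420)],3.6,[160,195]);F=back('top',fc,.006);print('front',F)
hs=back('top',f([(211,97),(152,374)],3.6,[160,195]),.006);print('deck rear vis',hs)
bt=back('top',f([(573,147),(724,174),(685,413),(528,388)],3.6,[160,195]),.095);print('bat top',bt)
for i in range(4):print(np.linalg.norm(bt[i]-bt[(i+1)%4]))
print('frontlen',np.linalg.norm(F[0]-F[1]))
yv=(F[1]-F[0]);yv/=np.linalg.norm(yv)  # screen down 
# cradle y left when facing into cradle
x=np.array([-yv[1],yv[0],0]);
m=F.mean(0);
if np.dot(hs.mean(0)-m,x)<0:x=-x
y=np.cross([0,0,1],x);print('x',x,'ang',np.arctan2(x[1],x[0]),'origin',m)
fx=(bt[0]+bt[3]-bt[1]-bt[2]);fy=bt[3]+bt[2]-bt[0]-bt[1]
print('bat ang',np.arctan2(fx[1],fx[0]),'from y edge',np.arctan2(fy[0],-fy[1])+0, fy)
c=bt.mean(0);d=c-m;print('bat c',c,'in cradle',d@x,d@y,'gap',d@x-.0)
s=back('side',f([(167,555),(402,522)],4,[240,165]),0);print('side base back corners',s,'top-cam', [((p-m)@x,(p-m)@y) for p in s])
s=back('side',f([(108,386)],4,[240,165]),0.0);print('side deck corner',s,[((p-m)@x,(p-m)@y) for p in s])
s=back('side',f([(160,470),(403,447),(378,320),(146,347)],4,[240,165]),0.095);print([((p-m)@x,(p-m)@y) for p in s])
E
```

```text
front [[0.59891366 0.02535684 0.006     ]
 [0.41050484 0.07039468 0.006     ]]
deck rear vis [[0.64050079 0.21753074 0.006     ]
 [0.45472988 0.25940292 0.006     ]]
bat top [[ 0.56205838 -0.02350025  0.095     ]
 [ 0.53790481 -0.11447765  0.095     ]
 [ 0.39468013 -0.0770849   0.095     ]
 [ 0.41641952  0.01427893  0.095     ]]
0.09412907468798407
0.14802542700317056
0.0939145966678496
0.15045912005061146
frontlen 0.19371703681448568
x [ 0.2324929   0.97259809 -0.        ] ang 1.336156294338552 origin [0.50470925 0.04787576 0.006     ]
bat ang 1.3242303651100777 from y edge -1.825382945100737 [-0.28886355  0.07517193  0.        ]
bat c [ 0.47776571 -0.05019597  0.095     ] in cradle -0.10164855500473692 0.003404250825193718 gap -0.10164855500473692
side base back corners [[ 0.39724432 -0.07352486  0.        ]
 [ 0.54216169 -0.11265409  0.        ]] top-cam [(np.float64(-0.1430588437991259), np.float64(0.07629540401346101)), (np.float64(-0.14742359766807353), np.float64(-0.07374822942293498))]
side deck corner [[0.41252608 0.07447996 0.        ]] [(np.float64(0.004443260413015837), np.float64(0.09584245796996613))]
[(np.float64(-0.1513780866576704), np.float64(0.07535223496136477)), (np.float64(-0.1629603305434978), np.float64(-0.06828020061651094)), (np.float64(-0.059069742940126166), np.float64(-0.07601935771681065)), (np.float64(-0.0526575441126551), np.float64(0.07048109746548474))]
```

```bash
cat >> h.py <<'E'
from scipy.spatial.transform import Rotation as Ro
ANG=1.336; O=np.array([.5047,.0479,0])
CX=np.array([np.cos(ANG),np.sin(ANG),0]);CY=np.array([-CX[1],CX[0],0])
def toC(p): d=np.asarray(p)-O; return np.array([d@CX,d@CY,d[2]])
def toW(c): return O+CX*c[0]+CY*c[1]+np.array([0,0,c[2]])
def st(msg=''):
    s=get_state();R=Ro.from_euler('xyz',s['ee_rot'])
    f=s['force'];print(msg,'t%.2f'%s['t'],'C',np.round(toC(s['eef_pos'])*1000,1),'rpy',np.round(s['ee_rot'],3),'F cradle',np.round([f@CX,f@CY,f[2]],1),'M',np.round(s['moment'],2),'q',np.round(s['q'],2));return s
def go(c,yaw=ANG-np.pi,pitch=0):
    s=st();R=Ro.from_euler('xyz',s['ee_rot']);p=toW(c)
    T=Ro.from_euler('z',yaw)*Ro.from_euler('x',np.pi)*Ro.from_euler('y',pitch)
    print('slide',np.round(R.inv().apply(p-s['eef_pos'])/.5,4),'turn',np.round((R.inv()*T).as_rotvec()/2/np.pi,4))
E
python3 - <<'E'
from h import *
d=back('top',[(370,345),(447,323),(455,362),(385,388)],.095)
print('decoy',np.round([toC(p)*1000 for p in d]))
print('grn',np.round([toC(p)*1000 for p in back('top',[(208,360),(235,388)],.095)]))
print('oldb',np.round([toC(p)*1000 for p in back('top',[(369,145),(436,132),(444,170),(378,193)],.095)]))
go([-.20,.003,.227]); go([.12,0.05,.227])
E
```

```text
decoy [[-199.  144.   95.]
 [-353.   74.   95.]
 [-377.  151.   95.]
 [-240.  224.   95.]]
grn [[128. 227.  95.]
 [ 61. 272.  95.]]
oldb [[-137. -308.   95.]
 [-289. -366.   95.]
 [-316. -272.   95.]
 [-173. -193.   95.]]
 t0.10 C [504.7 390.9 225.7] rpy [ 3.14  -0.    -0.367] F cradle [-0.7  0.6  0.5] M [-0.    0.03  0.03] q [ 1.49  0.36  0.01 -0.   -1.22 -0.29]
slide [ 9.5470e-01  1.2949e+00 -5.0000e-04] turn [ 2.00e-04 -2.00e-04  2.29e-01]
 t0.10 C [504.7 390.9 225.7] rpy [ 3.14  -0.    -0.367] F cradle [-0.7  0.6  0.5] M [-0.    0.03  0.03] q [ 1.49  0.36  0.01 -0.   -1.22 -0.29]
slide [ 0.7771  0.6729 -0.0014] turn [ 2.00e-04 -2.00e-04  2.29e-01]
```

```bash
python3 -m crank '[{"turn":[0,0,0.229],"slide":[0.777,0.673,0],"fingers":1},{"turn":[0,0,0.229],"slide":[0.777,0.673,0],"fingers":1},{"turn":[0,0,0.229],"slide":[0.777,0.673,0],"fingers":1},{"turn":[0,0,0.229],"slide":[0.777,0.673,0],"fingers":1},{"turn":[0,0,0.229],"slide":[0.777,0.673,0],"fingers":1}]'; python3 -c "
from h import *
go([.12,.05,.227]);go([-.20,.003,.227])"
```

```text
t: 0.52
eef_pos: [0.3405, 0.4443, 0.2262]
ee_rot: [3.141, -0.0, -0.998]
force: [0.6, -0.6, 1.0]
width: 0.0874
 t0.52 C [347.3 251.9 226.2] rpy [ 3.141 -0.    -0.998] F cradle [-0.4 -0.7  1. ] M [ 0.05 -0.16  0.02] q [ 1.27  0.17 -0.25 -0.   -1.16 -0.69]
slide [ 0.606   0.0497 -0.0014] turn [ 1.000e-04 -1.000e-04  1.286e-01]
 t0.52 C [347.3 251.9 226.2] rpy [ 3.141 -0.    -0.998] F cradle [-0.4 -0.7  1. ] M [ 0.05 -0.16  0.02] q [ 1.27  0.17 -0.25 -0.   -1.16 -0.69]
slide [ 1.1161e+00  4.4740e-01 -1.0000e-03] turn [ 1.000e-04 -1.000e-04  1.286e-01]
```

```bash
python3 -m crank '[{"turn":[0,0,0.129],"slide":[0.606,0.05,0],"fingers":1},{"turn":[0,0,0.129],"slide":[0.606,0.05,0],"fingers":1},{"turn":[0,0,0.129],"slide":[0.606,0.05,0],"fingers":1},{"turn":[0,0,0.129],"slide":[0.606,0.05,0],"fingers":1},{"turn":[0,0,0.129],"slide":[0.606,0.05,0],"fingers":1}]'; python3 -c "
from h import *
go([-.20,.003,.227])"
```

```text
t: 0.93
eef_pos: [0.4397, 0.2611, 0.2266]
ee_rot: [3.142, 0.0, -1.623]
force: [0.7, 1.4, -0.2]
width: 0.0879
 t0.93 C [192.2 112.8 226.6] rpy [ 3.142  0.    -1.623] F cradle [ 1.5 -0.3 -0.2] M [ 0.19 -0.23  0.01] q [ 0.92  0.09 -0.34 -0.   -1.14 -0.97]
slide [ 0.8113 -0.0732 -0.001 ] turn [0.     0.     0.0291]
```

```bash
python3 -m crank '[{"turn":[0,0,0.029],"slide":[0.811,-0.073,0],"fingers":1},{"turn":[0,0,0.029],"slide":[0.811,-0.073,0],"fingers":1},{"turn":[0,0,0.029],"slide":[0.811,-0.073,0],"fingers":1},{"turn":[0,0,0.029],"slide":[0.811,-0.073,0],"fingers":1},{"turn":[0,0,0.029],"slide":[0.811,-0.073,0],"fingers":1}]';python3 -c "
from h import *
go([-.20,.003,.227])"
```

```text
t: 1.35
eef_pos: [0.4479, 0.053, 0.2266]
ee_rot: [-3.142, 0.0, -1.799]
force: [1.5, -0.1, -1.2]
width: 0.0875
 t1.35 C [ -8.3  56.4 226.6] rpy [-3.142  0.    -1.799] F cradle [ 0.2 -1.5 -1.2] M [ 0.06 -0.25  0.02] q [ 0.56 -0.02 -0.46 -0.   -1.13 -0.78]
slide [ 0.3842 -0.1042 -0.001 ] turn [-0.      0.      0.0011]
```

```bash
python3 -m crank '[{"turn":[0,0,0.001],"slide":[0.384,-0.104,0],"fingers":1},{"turn":[0,0,0.001],"slide":[0.384,-0.104,0],"fingers":1},{"turn":[0,0,0.001],"slide":[0.384,-0.104,0],"fingers":1},{"turn":[0,0,0.001],"slide":[0.384,-0.104,0],"fingers":1},{"turn":[0,0,0.001],"slide":[0.384,-0.104,0],"fingers":1}]';python3 - <<'E'
from h import *
save('top','top1');save('side','side1')
for n in('top','side'):
    a=cv2.imread(f'pics/{n}1.png')
    a=a[170:350,160:440] if n=='top' else a[150:420,180:460]
    cv2.imwrite(f'pics/{n}1c.png',cv2.resize(a,None,fx=2.2,fy=2.2,interpolation=cv2.INTER_CUBIC))
go([-.20,.003,.04])
E
```

```text
t: 1.77
eef_pos: [0.455, -0.1464, 0.2265]
ee_rot: [3.142, -0.0, -1.806]
force: [0.1, 0.7, 0.1]
width: 0.0876
 t1.87 C [-201.6    2.8  226. ] rpy [ 3.14e+00 -1.00e-03 -1.81e+00] F cradle [ 0.4  0.3 -0.3] M [ 0.19 -0.04 -0.04] q [ 0.1   0.03 -0.41  0.   -1.14 -0.34]
slide [-3.600e-03 -1.000e-04  3.721e-01] turn [ 0.0002 -0.0001 -0.0007]
```

View pics/top1c.png

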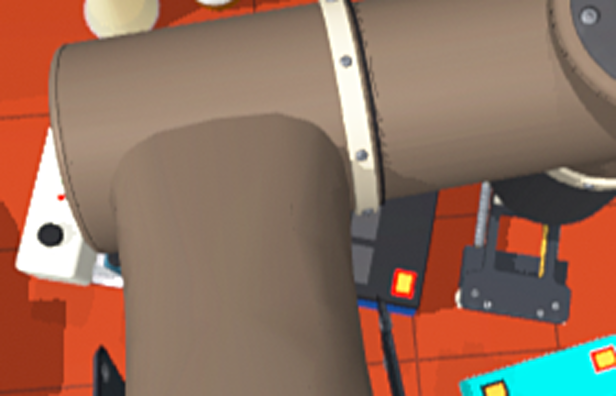

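View pics/side1c.png

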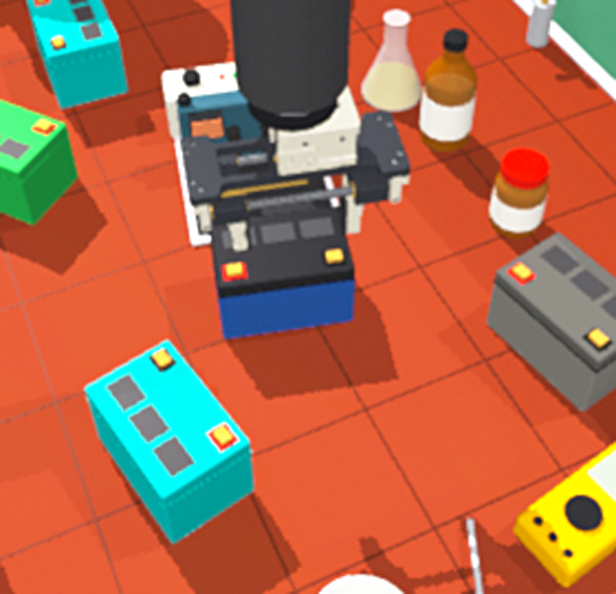

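```bash
python3 -m crank '[{"turn":[0,0,0],"slide":[0,0,0.08],"fingers":1},{"turn":[0,0,0],"slide":[0,0,0.16],"fingers":1},{"turn":[0,0,0],"slide":[0,0,0.24],"fingers":1},{"turn":[0,0,0],"slide":[0,0,0.32],"fingers":1},{"turn":[0,0,0],"slide":[0,0,0.371],"fingers":1}]';python3 - <<'E'
from h import *
save('side','side2');go([-.17,.003,.04])
a=cv2.imread(f'pics/side2.png')
a=a[150:420,180:460]
cv2.imwrite(f'pics/side2c.png',cv2.resize(a,None,fx=2.2,fy=2.2,interpolation=cv2.INTER_CUBIC))
E
```

```text
t: 2.28
eef_pos: [0.4536, -0.1435, 0.0378]
ee_rot: [3.138, -0.001, -1.806]
force: [-0.2, 0.2, 0.3]
width: 0.088
 t2.33 C [-198.5    7.4   34.4] rpy [ 3.133e+00 -2.000e-03 -1.807e+00] F cradle [-0.1  1.6 -5.3] M [ 0.19  0.33 -0.01] q [ 0.11  0.26 -0.66 -0.   -0.66 -0.34]
slide [-0.057  -0.0087 -0.0113] turn [ 0.0014 -0.0003 -0.0002]
```

View pics/side2c.png

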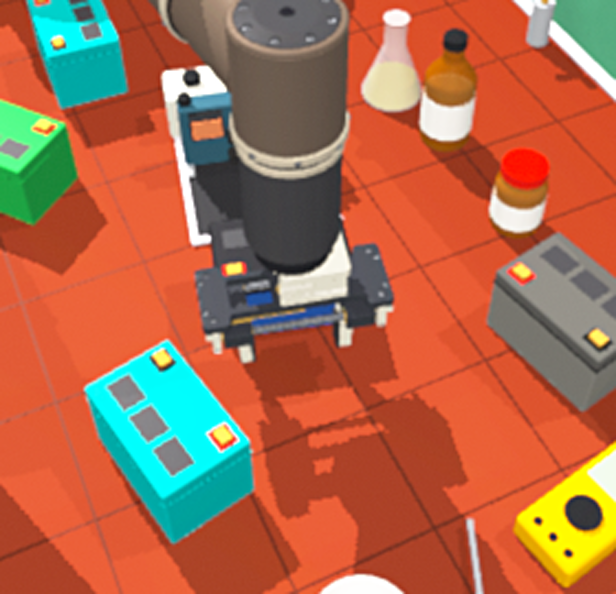

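```bash
python3 -m crank '[{"turn":[0,0,0],"slide":[0,0,-0.005],"fingers":1},{"turn":[0,0,0],"slide":[0,0,-0.005],"fingers":1},{"turn":[0,0,0],"slide":[0,0,-0.005],"fingers":1}]';python3 - <<'E'
from h import *
go([-.165,.003,.042])
E
```

```text
t: 2.58
eef_pos: [0.4575, -0.1435, 0.0457]
ee_rot: [-3.138, 0.001, -1.805]
force: [-0.2, -0.2, -0.1]
width: 0.0882
 t2.58 C [-197.1    1.3   45.7] rpy [-3.138e+00  1.000e-03 -1.805e+00] F cradle [-0.2  0.2 -0.1] M [ 0.09 -0.08  0.02] q [ 0.11  0.24 -0.64  0.   -0.68 -0.34]
slide [-0.0643  0.0033  0.0073] turn [-0.0005  0.0001  0.0002]
```

```bash
python3 -m crank '[{"turn":[0,0,0],"slide":[-0.012,0,0],"fingers":1},{"turn":[0,0,0],"slide":[-0.024,0,0],"fingers":1},{"turn":[0,0,0],"slide":[-0.036,0,0],"fingers":1},{"turn":[0,0,0],"slide":[-0.048,0,0.003],"fingers":1},{"turn":[0,0,0],"slide":[-0.054,0,0.003],"fingers":1}]';python3 - <<'E'
from h import *
st()
E
```

```text
t: 3.0
eef_pos: [0.4624, -0.1166, 0.0423]
ee_rot: [-3.141, 0.0, -1.805]
force: [-0.4, -1.1, -0.3]
width: 0.0873
 t3.00 C [-169.8    2.8   42.3] rpy [-3.141  0.    -1.805] F cradle [-1.2  0.1 -0.3] M [ 0.06 -0.09 -0.02] q [ 0.17  0.25 -0.65 -0.   -0.67 -0.4 ]
```

```bash
python3 -m crank '[{"turn":[0,0,0],"slide":[-0.004,0,0],"fingers":1},{"turn":[0,0,0],"slide":[-0.008,0,0],"fingers":1},{"turn":[0,0,0],"slide":[-0.012,0,0],"fingers":1},{"turn":[0,0,0],"slide":[-0.016,0,0],"fingers":1},{"turn":[0,0,0],"slide":[-0.020,0,0],"fingers":1}]';python3 - <<'E'
from h import *
st()
E
```

```text
t: 3.42
eef_pos: [0.4644, -0.1077, 0.042]
ee_rot: [3.141, -0.0, -1.805]
force: [-0.6, 0.5, -0.5]
width: 0.0875
 t3.42 C [-160.7    3.    42. ] rpy [ 3.141 -0.    -1.805] F cradle [ 0.3  0.7 -0.5] M [ 0.13 -0.08  0.  ] q [ 0.19  0.25 -0.65  0.   -0.67 -0.42]
```

```bash
python3 -m crank '[{"turn":[0,0,0],"slide":[-0.004,0,0],"fingers":1},{"turn":[0,0,0],"slide":[-0.008,0,0],"fingers":1},{"turn":[0,0,0],"slide":[-0.012,0,0],"fingers":1},{"turn":[0,0,0],"slide":[-0.016,0,0],"fingers":1},{"turn":[0,0,0],"slide":[-0.020,0,0],"fingers":1}]';python3 -c "
from h import *
st()"
```

```text
t: 3.83
eef_pos: [0.4664, -0.0982, 0.042]
ee_rot: [3.141, -0.0, -1.805]
force: [-1.1, -3.9, 2.2]
width: 0.0872
 t3.83 C [-151.     3.3   42. ] rpy [ 3.141 -0.    -1.805] F cradle [-4.   0.2  2.2] M [-1.3   0.12 -0.07] q [ 0.21  0.25 -0.65  0.   -0.68 -0.44]
```

```bash
python3 -m crank '[{"turn":[0,0,0],"slide":[-0.004,0,0],"fingers":1},{"turn":[0,0,0],"slide":[-0.008,0,0],"fingers":1},{"turn":[0,0,0],"slide":[-0.012,0,0],"fingers":1},{"turn":[0,0,0],"slide":[-0.016,0,0],"fingers":1},{"turn":[0,0,0],"slide":[-0.020,0,0],"fingers":1}]';python3 -c "
from h import *
st()"
```

```text
t: 4.25
eef_pos: [0.4689, -0.0882, 0.042]
ee_rot: [3.141, -0.0, -1.805]
force: [-0.2, -4.2, 2.2]
width: 0.0878
 t4.25 C [-140.7    3.2   42. ] rpy [ 3.141 -0.    -1.805] F cradle [-4.1 -0.8  2.2] M [-1.29  0.4   0.02] q [ 0.23  0.25 -0.65  0.   -0.68 -0.46]
```

```bash
python3 -m crank '[{"turn":[0,0,0],"slide":[-0.004,0,0],"fingers":1},{"turn":[0,0,0],"slide":[-0.008,0,0],"fingers":1},{"turn":[0,0,0],"slide":[-0.012,0,0],"fingers":1},{"turn":[0,0,0],"slide":[-0.016,0,0],"fingers":1},{"turn":[0,0,0],"slide":[-0.020,0,0],"fingers":1}]';python3 -c "
from h import *
st()"
```

```text
t: 4.67
eef_pos: [0.4713, -0.0784, 0.0421]
ee_rot: [3.142, -0.0, -1.805]
force: [-1.3, -4.3, 1.2]
width: 0.088
 t4.67 C [-130.6    3.1   42.1] rpy [ 3.142 -0.    -1.805] F cradle [-4.5  0.3  1.2] M [-1.29  0.51  0.03] q [ 0.25  0.25 -0.65  0.   -0.68 -0.48]
```

```bash
python3 -m crank '[{"turn":[0,0,0],"slide":[-0.004,0,0],"fingers":1},{"turn":[0,0,0],"slide":[-0.008,0,0],"fingers":1},{"turn":[0,0,0],"slide":[-0.012,0,0],"fingers":1},{"turn":[0,0,0],"slide":[-0.014,0,0],"fingers":1}]';python3 - <<'E'
from h import *
st()
for n in('top','side'):
    save(n,n+'3')
    a=cv2.imread(f'pics/{n}3.png')
    a=a[170:350,160:440] if n=='top' else a[150:330,200:400]
    cv2.imwrite(f'pics/{n}3c.png',cv2.resize(a,None,fx=2.8,fy=2.8,interpolation=cv2.INTER_CUBIC))
E
```

```text
t: 5.0
eef_pos: [0.473, -0.0716, 0.042]
ee_rot: [3.142, 0.0, -1.805]
force: [-1.0, -4.0, 0.9]
width: 0.0878
 t5.00 C [-123.6    3.    42. ] rpy [ 3.142  0.    -1.805] F cradle [-4.1  0.   0.9] M [-1.27  0.38  0.06] q [ 0.26  0.25 -0.65 -0.   -0.68 -0.5 ]
```

View pics/top3c.png

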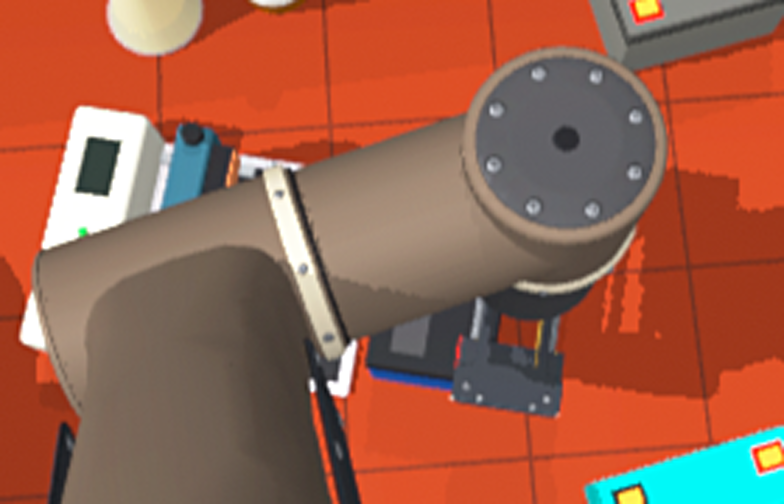

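View pics/side3c.png

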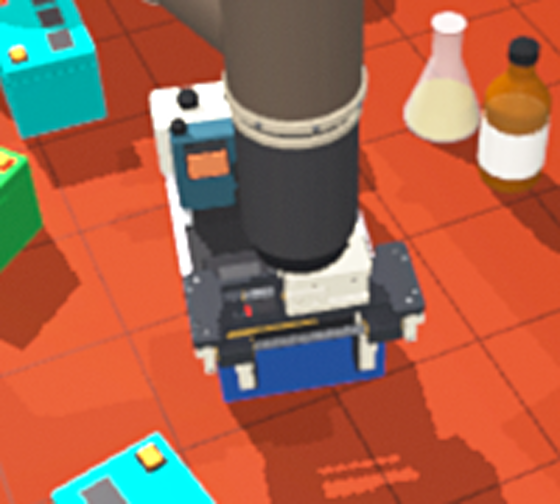

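```bash
python3 -m crank '[{"turn":[0,0,0],"slide":[-0.003,0,0],"fingers":1},{"turn":[0,0,0],"slide":[-0.006,0,0],"fingers":1},{"turn":[0,0,0],"slide":[-0.009,0,0],"fingers":1},{"turn":[0,0,0],"slide":[-0.012,0,0],"fingers":1},{"turn":[0,0,0],"slide":[-0.014,0,0],"fingers":1}]';python3 -c "
from h import *
st()"
```

```text
t: 5.52
eef_pos: [0.4746, -0.0649, 0.042]
ee_rot: [-3.142, 0.0, -1.805]
force: [0.4, -4.8, 0.1]
width: 0.0878
 t5.52 C [-116.7    3.    42. ] rpy [-3.142  0.    -1.805] F cradle [-4.6 -1.5  0.1] M [-1.17  0.1  -0.08] q [ 0.28  0.25 -0.64 -0.   -0.68 -0.51]
```

```bash
python3 -m crank '[{"turn":[0,0,0],"slide":[-0.002,0,0],"fingers":1},{"turn":[0,0,0],"slide":[-0.004,0,0],"fingers":1},{"turn":[0,0,0],"slide":[-0.006,0,0],"fingers":1}]';python3 -c "
from h import *
st()"
```

```text
t: 5.77
eef_pos: [0.4753, -0.062, 0.042]
ee_rot: [-3.142, 0.0, -1.805]
force: [-1.3, -3.7, -1.0]
width: 0.0878
 t5.77 C [-113.7    3.    42. ] rpy [-3.142  0.    -1.805] F cradle [-3.9  0.5 -1. ] M [-1.15  0.12 -0.06] q [ 0.28  0.25 -0.64 -0.   -0.68 -0.52]
```

```bash
python3 -m crank '[{"turn":[0,0,0],"slide":[-0.002,0,0],"fingers":1},{"turn":[0,0,0],"slide":[-0.004,0,0],"fingers":1}]';python3 -c "
from h import *
st()"
```

```text
t: 5.93
eef_pos: [0.4757, -0.0601, 0.042]
ee_rot: [3.142, -0.0, -1.805]
force: [-0.5, -2.9, -0.3]
width: 0.0878
 t5.93 C [-111.8    3.1   42. ] rpy [ 3.142 -0.    -1.805] F cradle [-2.9 -0.2 -0.3] M [-1.07  0.08 -0.01] q [ 0.29  0.25 -0.64 -0.   -0.68 -0.52]
```

```bash
python3 -m crank '[{"turn":[0,0,0],"slide":[-0.002,0,0],"fingers":1},{"turn":[0,0,0],"slide":[-0.004,0,0],"fingers":1}]';python3 -c "
from h import *
st()"
```

```text
t: 6.1
eef_pos: [0.4762, -0.0581, 0.042]
ee_rot: [3.142, -0.0, -1.805]
force: [-1.3, -3.3, -0.5]
width: 0.0874
 t6.10 C [-109.7    3.1   42. ] rpy [ 3.142 -0.    -1.805] F cradle [-3.5  0.5 -0.5] M [-1.1   0.14 -0.05] q [ 0.29  0.25 -0.64 -0.   -0.68 -0.52]
```

```bash
python3 -m crank '[{"turn":[0,0,0],"slide":[-0.002,0,0],"fingers":1},{"turn":[0,0,0],"slide":[-0.003,0,0],"fingers":1}]';python3 -c "
from h import *
st()"
```

```text
t: 6.27
eef_pos: [0.4766, -0.0566, 0.042]
ee_rot: [3.142, -0.0, -1.805]
force: [-0.5, -4.1, -0.6]
width: 0.0876
 t6.27 C [-108.2    3.    42. ] rpy [ 3.142 -0.    -1.805] F cradle [-4.1 -0.5 -0.6] M [-1.11  0.12  0.  ] q [ 0.29  0.25 -0.64 -0.   -0.68 -0.53]
```

```bash
python3 -m crank '[{"turn":[0,0,0],"slide":[-0.002,0,0],"fingers":1}]';python3 -c "
from h import *
st()"
```

```text
t: 6.35
eef_pos: [0.4768, -0.0557, 0.042]
ee_rot: [3.141, -0.0, -1.805]
force: [-0.7, -3.8, -0.2]
width: 0.0876
 t6.35 C [-107.3    3.1   42. ] rpy [ 3.141 -0.    -1.805] F cradle [-3.9 -0.2 -0.2] M [-1.07  0.11 -0.06] q [ 0.29  0.25 -0.64 -0.   -0.68 -0.53]
```

```bash
python3 -m crank '[{"turn":[0,0,0],"slide":[-0.002,0,0],"fingers":1}]';python3 -c "
from h import *
st()"
```

```text
t: 6.43
eef_pos: [0.477, -0.0548, 0.0421]
ee_rot: [3.142, -0.0, -1.805]
force: [-1.7, -3.3, -2.2]
width: 0.0877
 t6.43 C [-106.3    3.    42.1] rpy [ 3.142 -0.    -1.805] F cradle [-3.6  0.9 -2.2] M [-1.08  0.1  -0.05] q [ 0.3   0.25 -0.64  0.   -0.68 -0.53]
```

```bash
python3 -m crank '[{"turn":[0,0,0],"slide":[-0.002,0,0],"fingers":1}]';python3 -c "
from h import *
st()"
```

```text
t: 6.52
eef_pos: [0.4772, -0.0538, 0.0421]
ee_rot: [3.142, -0.0, -1.805]
force: [-2.2, -9.7, 3.2]
width: 0.0874
 t6.52 C [-105.3    3.    42.1] rpy [ 3.142 -0.    -1.805] F cradle [-10.   -0.2   3.2] M [-3.35  0.4   0.13] q [ 0.3   0.25 -0.64  0.   -0.68 -0.53]
```

```bash
python3 -m crank '[{"turn":[0,0,0],"slide":[-0.002,0,0],"fingers":1}]';python3 -c "
from h import *
st()"
```

```text
t: 6.6
eef_pos: [0.4773, -0.0536, 0.0423]
ee_rot: [3.141, -0.002, -1.805]
force: [-2.1, -15.9, 4.8]
width: 0.0875
 t6.60 C [-105.1    3.1   42.3] rpy [ 3.141e+00 -2.000e-03 -1.805e+00] F cradle [-16.   -1.6   4.8] M [-5.62 -0.02 -0.15] q [ 0.3   0.25 -0.64  0.   -0.68 -0.54]
```

Seated: the force rose to 16 N at the lip. I'll back off and raise to the tipping height.

```bash
python3 -m crank '[{"turn":[0,0,0],"slide":[0.008,0,0],"fingers":1},{"turn":[0,0,0],"slide":[0.024,0,0],"fingers":1},{"turn":[0,0,0],"slide":[0.034,0,-0.03],"fingers":1},{"turn":[0,0,0],"slide":[0.034,0,-0.07],"fingers":1},{"turn":[0,0,0],"slide":[0.034,0,-0.086],"fingers":1}]';python3 - <<'E'
from h import *
st()
for n in('top','side'):
    save(n,n+'4')
    a=cv2.imread(f'pics/{n}4.png')
    a=a[170:350,160:440] if n=='top' else a[150:330,200:400]
    cv2.imwrite(f'pics/{n}4c.png',cv2.resize(a,None,fx=2.8,fy=2.8,interpolation=cv2.INTER_CUBIC))
st()
E
```

```text
t: 7.02
eef_pos: [0.4748, -0.0695, 0.087]
ee_rot: [-3.139, 0.001, -1.805]
force: [1.0, -0.4, 0.2]
width: 0.0876
 t7.02 C [-121.2    1.8   87. ] rpy [-3.139e+00  1.000e-03 -1.805e+00] F cradle [-0.2 -1.1  0.2] M [ 0.11 -0.2  -0.05] q [ 0.27  0.18 -0.6   0.   -0.79 -0.5 ]
 t7.12 C [-120.7    1.6   86.6] rpy [-3.138e+00  2.000e-03 -1.805e+00] F cradle [-0.7  0.7 -0.8] M [ 0.08 -0.08  0.01] q [ 0.27  0.18 -0.6  -0.   -0.79 -0.5 ]
```

View pics/top4c.png

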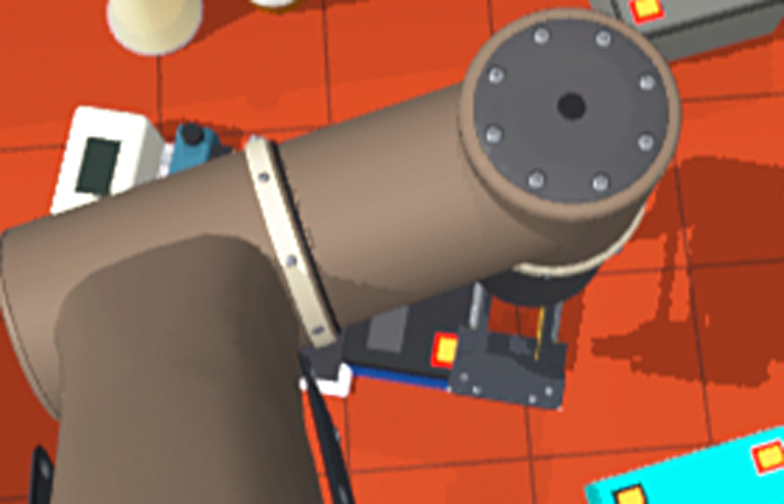

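View pics/side4c.png

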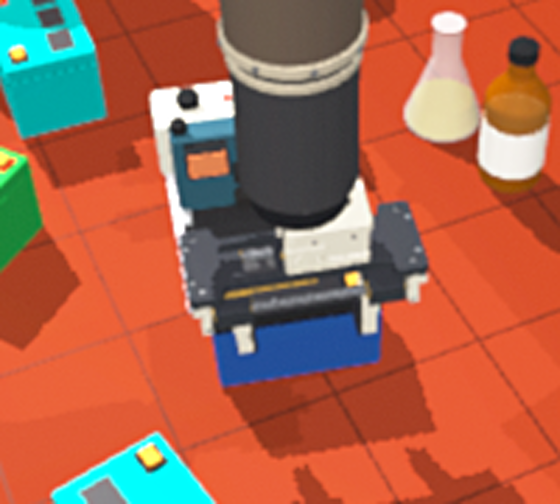

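```bash
python3 -m crank '[{"turn":[0,0,0],"slide":[-0.006,0,0],"fingers":1},{"turn":[0,0,0],"slide":[-0.012,0,0],"fingers":1},{"turn":[0,0,0],"slide":[-0.018,0,0],"fingers":1},{"turn":[0,0,0],"slide":[-0.024,0,0],"fingers":1}]';python3 - <<'E'
from h import *
st()
s=back('side',[(280,288.6),(336.4,278.6)],0);print([toC(p)*1000 for p in s])
E
```

```text
t: 7.45
eef_pos: [0.476, -0.0574, 0.0843]
ee_rot: [3.14, -0.001, -1.805]
force: [-0.4, -0.5, -0.2]
width: 0.0876
 t7.45 C [-109.1    3.4   84.3] rpy [ 3.140e+00 -1.000e-03 -1.805e+00] F cradle [-0.6  0.3 -0.2] M [ 0.09 -0.05  0.02] q [ 0.29  0.19 -0.6  -0.   -0.79 -0.53]
[array([-96.07671173,  73.20952536,   0.        ]), array([-9.28556839e+01, -7.63016121e+01, -1.11022302e-13])]
```

```bash
python3 -m crank '[{"turn":[0,0,0],"slide":[-0.004,0,0],"fingers":1},{"turn":[0,0,0],"slide":[-0.008,0,-0.001],"fingers":1},{"turn":[0,0,0],"slide":[-0.011,0,-0.004],"fingers":1},{"turn":[0,0,0],"slide":[-0.014,0,-0.008],"fingers":1}]';python3 - <<'E'
from h import *
st()
E
```

```text
t: 7.78
eef_pos: [0.4773, -0.0511, 0.0887]
ee_rot: [3.14, -0.001, -1.805]
force: [-0.8, -3.5, -1.7]
width: 0.0877
 t7.78 C [-102.7    3.6   88.7] rpy [ 3.140e+00 -1.000e-03 -1.805e+00] F cradle [-3.6  0.  -1.7] M [-0.99  0.05  0.06] q [ 0.3   0.18 -0.59  0.   -0.8  -0.54]
```

```bash
python3 -m crank '[{"turn":[0,0,0],"slide":[-0.0055,0,-0.006],"fingers":1},{"turn":[0,0,0],"slide":[-0.011,0,-0.012],"fingers":1},{"turn":[0,0,0],"slide":[-0.0165,0,-0.018],"fingers":1},{"turn":[0,0,0],"slide":[-0.022,0,-0.024],"fingers":1}]';python3 - <<'E'
from h import *
st()
save('side','side5')
a=cv2.imread(f'pics/side5.png')[150:330,200:400]
cv2.imwrite(f'pics/side5c.png',cv2.resize(a,None,fx=2.8,fy=2.8,interpolation=cv2.INTER_CUBIC))
E
```

```text
t: 8.12
eef_pos: [0.4804, -0.04, 0.1014]
ee_rot: [3.141, -0.0, -1.805]
force: [-0.5, -1.7, -1.5]
width: 0.0875
 t8.12 C [-91.1   3.2 101.4] rpy [ 3.141 -0.    -1.805] F cradle [-1.8  0.  -1.5] M [-0.85  0.23  0.06] q [ 0.33  0.17 -0.57 -0.   -0.83 -0.56]
```

View pics/side5c.png

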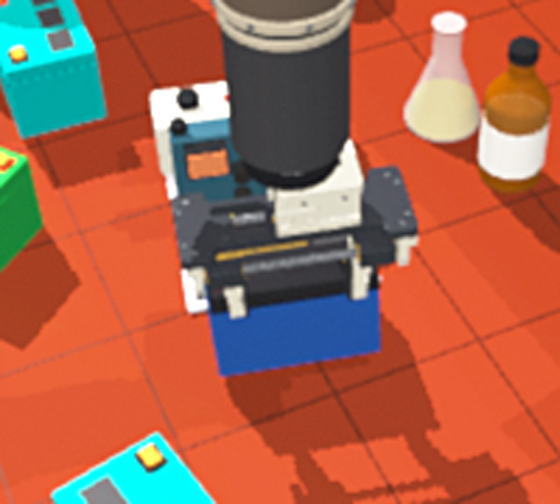

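```bash
python3 -m crank '[{"turn":[0,0,0],"slide":[-0.0072,0,-0.0052],"fingers":1},{"turn":[0,0,0],"slide":[-0.0146,0,-0.0102],"fingers":1},{"turn":[0,0,0],"slide":[-0.022,0,-0.0148],"fingers":1},{"turn":[0,0,0],"slide":[-0.0294,0,-0.0192],"fingers":1},{"turn":[0,0,0],"slide":[-0.0368,0,-0.0232],"fingers":1}]';python3 - <<'E'
from h import *
st()
E
```

```text
t: 8.58
eef_pos: [0.4849, -0.0229, 0.1137]
ee_rot: [-3.141, -0.001, -1.805]
force: [-3.0, -6.9, 7.9]
width: 0.0878
 t8.58 C [-73.4   2.8 113.7] rpy [-3.141e+00 -1.000e-03 -1.805e+00] F cradle [-7.4  1.3  7.9] M [-2.47  1.11  0.02] q [ 0.36  0.16 -0.55  0.   -0.86 -0.6 ]
```

```bash
python3 -m crank '[{"turn":[0,0,0],"slide":[-0.002,0,-0.004],"fingers":1},{"turn":[0,0,0],"slide":[-0.008,0,-0.009],"fingers":1},{"turn":[0,0,0],"slide":[-0.014,0,-0.013],"fingers":1}]';python3 - <<'E'
from h import *
st()
E
```

```text
t: 8.83
eef_pos: [0.4867, -0.0152, 0.1195]
ee_rot: [-3.141, 0.0, -1.805]
force: [-0.5, -1.2, -0.3]
width: 0.0877
 t8.83 C [-65.5   2.9 119.5] rpy [-3.141  0.    -1.805] F cradle [-1.3  0.2 -0.3] M [-0.69  0.1  -0.03] q [ 0.37  0.15 -0.54 -0.   -0.88 -0.61]
```

```bash
python3 -m crank '[{"turn":[0,0,0],"slide":[-0.006,0,-0.003],"fingers":1},{"turn":[0,0,0],"slide":[-0.012,0,-0.0058],"fingers":1},{"turn":[0,0,0],"slide":[-0.018,0,-0.0085],"fingers":1},{"turn":[0,0,0],"slide":[-0.024,0,-0.011],"fingers":1}]';python3 - <<'E'
from h import *
st()
save('side','side6')
a=cv2.imread(f'pics/side6.png')[150:330,200:400]
cv2.imwrite(f'pics/side6c.png',cv2.resize(a,None,fx=2.8,fy=2.8,interpolation=cv2.INTER_CUBIC))
E
```

```text
t: 9.17
eef_pos: [0.4894, -0.0034, 0.1248]
ee_rot: [-3.141, 0.0, -1.805]
force: [-0.8, -1.6, 0.4]
width: 0.0875
 t9.17 C [-53.5   2.9 124.8] rpy [-3.141  0.    -1.805] F cradle [-1.8  0.4  0.4] M [-0.61  0.07  0.03] q [ 0.4   0.15 -0.53 -0.   -0.89 -0.63]
```

View pics/side6c.png

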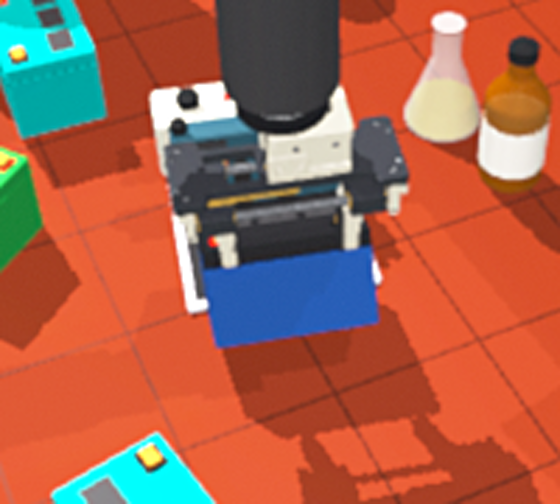

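```bash
python3 -m crank '[{"turn":[0,0,0],"slide":[-0.006,0,-0.0025],"fingers":1},{"turn":[0,0,0],"slide":[-0.012,0,-0.0046],"fingers":1},{"turn":[0,0,0],"slide":[-0.018,0,-0.0064],"fingers":1},{"turn":[0,0,0],"slide":[-0.024,0,-0.008],"fingers":1}]';python3 - <<'E'
from h import *
st()
E
```

```text
t: 9.55
eef_pos: [0.4921, 0.0082, 0.1288]
ee_rot: [-3.141, 0.0, -1.805]
force: [0.3, -1.7, 1.0]
width: 0.0877
 t9.55 C [-41.6   3.  128.8] rpy [-3.141  0.    -1.805] F cradle [-1.6 -0.7  1. ] M [-0.45 -0.04 -0.01] q [ 0.42  0.15 -0.52 -0.   -0.9  -0.65]
```

```bash
python3 -m crank '[{"turn":[0,0,0],"slide":[-0.005,0,-0.0015],"fingers":1},{"turn":[0,0,0],"slide":[-0.010,0,-0.0027],"fingers":1},{"turn":[0,0,0],"slide":[-0.015,0,-0.0036],"fingers":1},{"turn":[0,0,0],"slide":[-0.020,0,-0.004],"fingers":1}]';python3 - <<'E'
from h import *
st()
E
```

```text
t: 9.88
eef_pos: [0.4945, 0.0179, 0.1308]
ee_rot: [-3.141, 0.0, -1.805]
force: [0.4, -1.6, 2.0]
width: 0.0877
 t9.88 C [-31.6   3.  130.8] rpy [-3.141  0.    -1.805] F cradle [-1.4 -0.8  2. ] M [-0.37  0.04 -0.01] q [ 0.43  0.15 -0.51  0.   -0.91 -0.67]
```

```bash
python3 -m crank '[{"turn":[0,0,0],"slide":[-0.004,0,-0.001],"fingers":1},{"turn":[0,0,0],"slide":[-0.008,0,-0.002],"fingers":1},{"turn":[0,0,0],"slide":[-0.012,0,-0.0025],"fingers":1},{"turn":[0,0,0],"slide":[-0.016,0,-0.003],"fingers":1}]';python3 - <<'E'
from h import *
st()
E
```

```text
t: 10.22
eef_pos: [0.4962, 0.0256, 0.1322]
ee_rot: [-3.142, 0.0, -1.805]
force: [-0.3, -0.8, -0.1]
width: 0.0877
 t10.22 C [-23.7   3.  132.2] rpy [-3.142  0.    -1.805] F cradle [-0.8  0.1 -0.1] M [-0.18 -0.06  0.  ] q [ 0.45  0.15 -0.5  -0.   -0.91 -0.68]
```

```bash
python3 -m crank '[{"turn":[0,0,0],"slide":[-0.003,0,0],"fingers":1},{"turn":[0,0,0],"slide":[-0.006,0,0],"fingers":1},{"turn":[0,0,0],"slide":[-0.009,0,0],"fingers":1}]';python3 - <<'E'
from h import *
st()
save('side','side7')
a=cv2.imread(f'pics/side7.png')[150:330,200:400]
cv2.imwrite(f'pics/side7c.png',cv2.resize(a,None,fx=2.8,fy=2.8,interpolation=cv2.INTER_CUBIC))
E
```

```text
t: 10.47
eef_pos: [0.4974, 0.0298, 0.1323]
ee_rot: [-3.141, 0.0, -1.805]
force: [0.1, 0.2, 2.4]
width: 0.0881
 t10.47 C [-19.3   2.9 132.3] rpy [-3.141  0.    -1.805] F cradle [ 0.2 -0.   2.4] M [-0.15  0.12  0.04] q [ 0.46  0.15 -0.5   0.   -0.91 -0.69]
```

View pics/side7c.png

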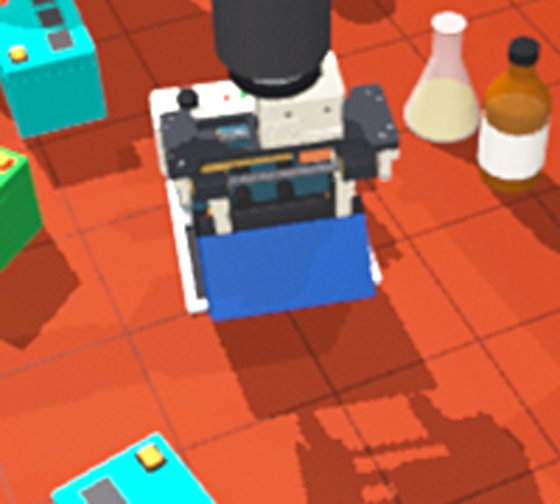

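```bash
python3 -m crank '[{"turn":[0,0,0],"slide":[-0.003,0,0],"fingers":1},{"turn":[0,0,0],"slide":[-0.006,0,0],"fingers":1},{"turn":[0,0,0],"slide":[-0.009,0,0],"fingers":1}]';python3 -c "
from h import *
st()"
```

```text
t: 10.77
eef_pos: [0.4985, 0.0342, 0.1324]
ee_rot: [-3.141, 0.0, -1.805]
force: [-1.6, -0.1, 4.8]
width: 0.0874
 t10.77 C [-14.7   2.9 132.4] rpy [-3.141  0.    -1.805] F cradle [-0.5  1.6  4.8] M [-0.06  0.31  0.1 ] q [ 0.46  0.16 -0.5   0.   -0.91 -0.7 ]
```

```bash
python3 -m crank '[{"turn":[0,0,0],"slide":[-0.003,0,0],"fingers":1},{"turn":[0,0,0],"slide":[-0.006,0,0],"fingers":1},{"turn":[0,0,0],"slide":[-0.009,0,0],"fingers":1}]';python3 - <<'E'
from h import *
st()
save('side','side8')
a=cv2.imread(f'pics/side8.png')[150:330,200:400]
cv2.imwrite(f'pics/side8c.png',cv2.resize(a,None,fx=2.8,fy=2.8,interpolation=cv2.INTER_CUBIC))
E
```

```text
t: 11.02
eef_pos: [0.4996, 0.0387, 0.1326]
ee_rot: [-3.141, 0.0, -1.805]
force: [-1.4, -0.6, 6.7]
width: 0.0875
 t11.02 C [-10.1   2.8 132.6] rpy [-3.141  0.    -1.805] F cradle [-0.9  1.3  6.7] M [0.14 0.55 0.02] q [ 0.47  0.16 -0.5   0.   -0.92 -0.7 ]
```

View pics/side8c.png

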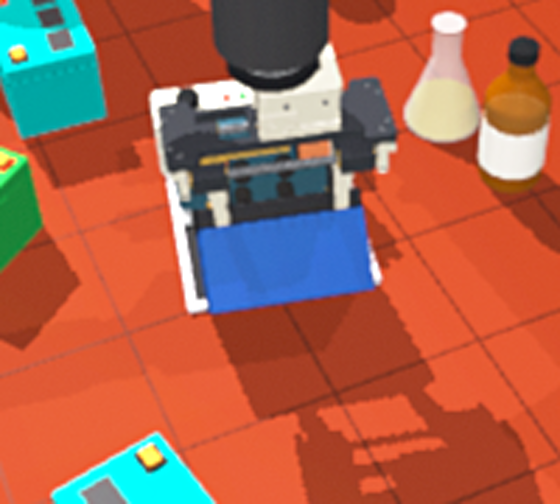

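```bash
python3 -m crank '[{"turn":[0,0,0],"slide":[-0.003,0,-0.002],"fingers":1},{"turn":[0,0,0],"slide":[-0.006,0,-0.002],"fingers":1}]';python3 -c "
from h import *
st()"
```

```text
t: 11.23
eef_pos: [0.4999, 0.0416, 0.133]
ee_rot: [3.141, 0.0, -1.805]
force: [0.2, -0.1, -0.4]
width: 0.0875
 t11.23 C [ -7.3   3.2 133. ] rpy [ 3.141  0.    -1.805] F cradle [-0.  -0.2 -0.4] M [ 0.14 -0.08  0.  ] q [ 0.48  0.16 -0.49 -0.   -0.92 -0.71]
```

```bash
python3 -m crank '[{"turn":[0,0,0],"slide":[-0.003,0,0],"fingers":1},{"turn":[0,0,0],"slide":[-0.006,0,0],"fingers":1}]';python3 -c "
from h import *
st()"
```

```text
t: 11.4
eef_pos: [0.5006, 0.0445, 0.1329]
ee_rot: [3.141, -0.0, -1.805]
force: [0.3, -0.1, 0.4]
width: 0.0876
 t11.40 C [ -4.3   3.2 132.9] rpy [ 3.141 -0.    -1.805] F cradle [ 0.  -0.3  0.4] M [ 0.1  -0.11 -0.02] q [ 0.48  0.16 -0.49 -0.   -0.92 -0.71]
```

```bash
python3 - <<'E'
from h import *
save('side','side9')
a=cv2.imread(f'pics/side9.png')[150:330,200:400]
cv2.imwrite(f'pics/side9c.png',cv2.resize(a,None,fx=2.8,fy=2.8,interpolation=cv2.INTER_CUBIC))
st()
E
```

```text
t11.45 C [ -4.1   3.1 132.9] rpy [ 3.141 -0.    -1.805] F cradle [0.  0.2 0.9] M [ 0.12 -0.09 -0.02] q [ 0.48  0.16 -0.49 -0.   -0.92 -0.71]
```

View pics/side9c.png

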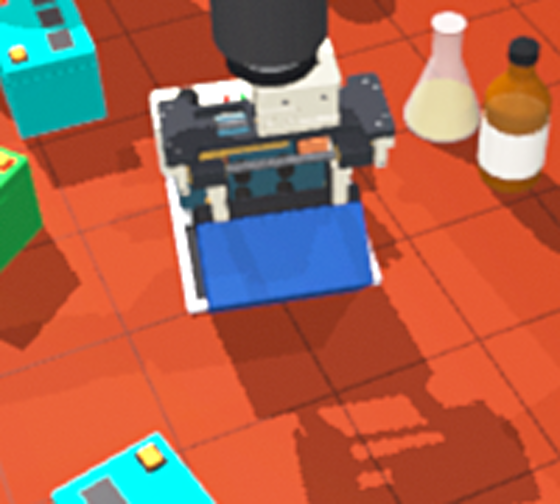

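```bash
python3 -m crank '[{"turn":[0,0,0],"slide":[-0.003,0,0],"fingers":1},{"turn":[0,0,0],"slide":[-0.006,0,0],"fingers":1},{"turn":[0,0,0],"slide":[-0.009,0,0],"fingers":1}]';python3 - <<'E'
from h import *
st()
save('side','side10')
a=cv2.imread(f'pics/side10.png')[150:330,200:400]
cv2.imwrite(f'pics/side10c.png',cv2.resize(a,None,fx=2.8,fy=2.8,interpolation=cv2.INTER_CUBIC))
E
```

```text
t: 11.7
eef_pos: [0.5017, 0.0488, 0.1331]
ee_rot: [3.141, -0.0, -1.805]
force: [-0.1, 0.9, 0.2]
width: 0.0877
 t11.70 C [  0.2   3.1 133.1] rpy [ 3.141 -0.    -1.805] F cradle [0.8 0.3 0.2] M [ 0.09 -0.09  0.03] q [ 0.49  0.16 -0.49 -0.   -0.92 -0.72]
```

View pics/side10c.png

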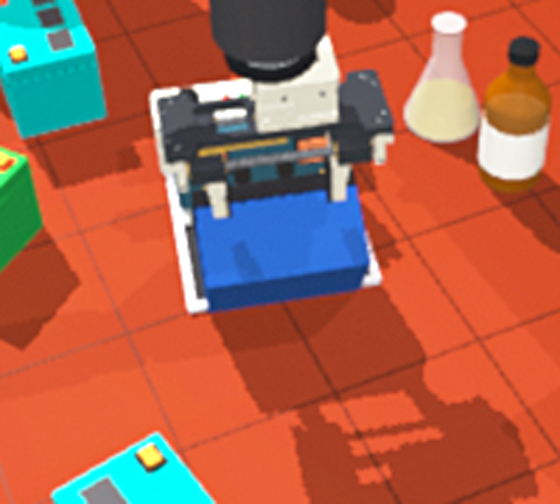

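It has gone past balance and is tipping over by itself. I'll raise the fingers clear and look.

```bash
python3 -m crank '[{"turn":[0,0,0],"slide":[0,0,-0.01],"fingers":1},{"turn":[0,0,0],"slide":[0.04,0,-0.03],"fingers":1},{"turn":[0,0,0],"slide":[0.08,0,-0.03],"fingers":1},{"turn":[0,0,0],"slide":[0.14,0,-0.03],"fingers":1},{"turn":[0,0,0],"slide":[0.18,0,-0.03],"fingers":1}]';python3 - <<'E'
from h import *
st()
for n in('top','side'):
    save(n,n+'11')
    a=cv2.imread(f'pics/{n}11.png')
    a=a[170:350,160:440] if n=='top' else a[150:330,200:400]
    cv2.imwrite(f'pics/{n}11c.png',cv2.resize(a,None,fx=2.8,fy=2.8,interpolation=cv2.INTER_CUBIC))
st()
E
```

```text
t: 12.17
eef_pos: [0.4802, -0.0401, 0.1487]
ee_rot: [-3.141, 0.0, -1.805]
force: [-0.6, -0.1, -1.0]
width: 0.0875
 t12.17 C [-91.3   3.3 148.7] rpy [-3.141  0.    -1.805] F cradle [-0.3  0.5 -1. ] M [ 0.07 -0.05 -0.02] q [ 0.33  0.11 -0.51 -0.   -0.95 -0.56]
 t12.27 C [-92.1   3.5 148.6] rpy [ 3.141 -0.    -1.808] F cradle [-0.6 -0.9  0.3] M [ 0.13 -0.15  0.  ] q [ 0.32  0.11 -0.51 -0.   -0.95 -0.56]
```

View pics/top11c.png

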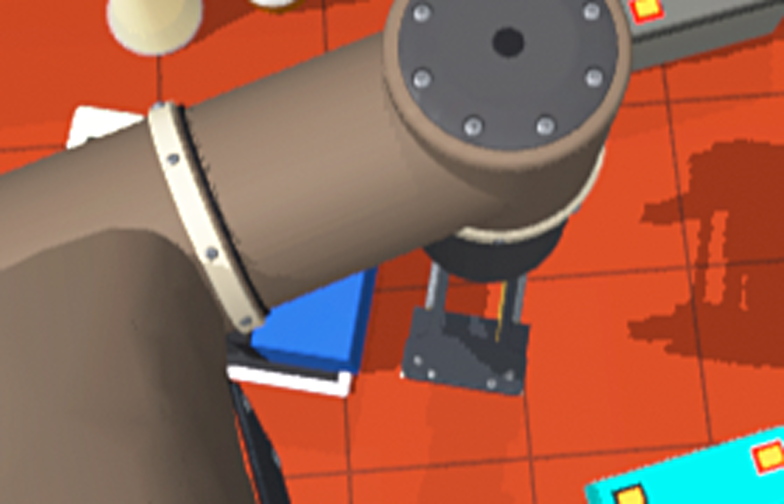

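View pics/side11c.png

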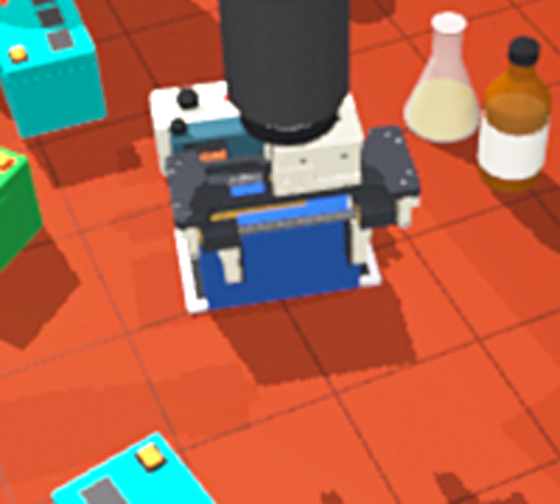

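```bash
python3 -m crank '[{"turn":[0,0,0],"slide":[0,0,0.05],"fingers":1},{"turn":[0,0,0],"slide":[0,0,0.1],"fingers":1},{"turn":[0,0,0],"slide":[-0.03,0,0.15],"fingers":1},{"turn":[0,0,0],"slide":[-0.06,0,0.177],"fingers":1},{"turn":[0,0,0],"slide":[-0.08,0,0.177],"fingers":1}]';python3 - <<'E'
from h import *
st()
save('side','side12')
a=cv2.imread(f'pics/side12.png')[150:330,200:400]
cv2.imwrite(f'pics/side12c.png',cv2.resize(a,None,fx=2.8,fy=2.8,interpolation=cv2.INTER_CUBIC))
st()
f=lambda L:np.array(L)/2.8+[200,150]
s=back('side',f([(210,308),(362,290),(195,312),(380,285)]),.006);print([toC(p)*1000 for p in s])
E
```

```text
t: 12.68
eef_pos: [0.4888, 0.0004, 0.0573]
ee_rot: [3.138, -0.002, -1.806]
force: [-0.8, -0.4, 0.0]
width: 0.0876
 t12.68 C [-49.9   4.4  57.3] rpy [ 3.138e+00 -2.000e-03 -1.806e+00] F cradle [-0.6  0.7  0. ] M [0.05 0.04 0.02] q [ 0.4   0.24 -0.6  -0.   -0.73 -0.64]
 t12.73 C [-48.2   3.1  59. ] rpy [ 3.140e+00 -1.000e-03 -1.804e+00] F cradle [ 2.1 -0.4  0.1] M [ 0.33 -0.29  0.04] q [ 0.41  0.24 -0.6   0.   -0.73 -0.64]
[array([-1.43620334, 73.28393229,  6.        ]), array([ -7.89431542, -75.27124752,   6.        ]), array([-3.63812353, 88.09387273,  6.        ]), array([ -4.96542932, -93.93628499,   6.        ])]
```

View pics/side12c.png

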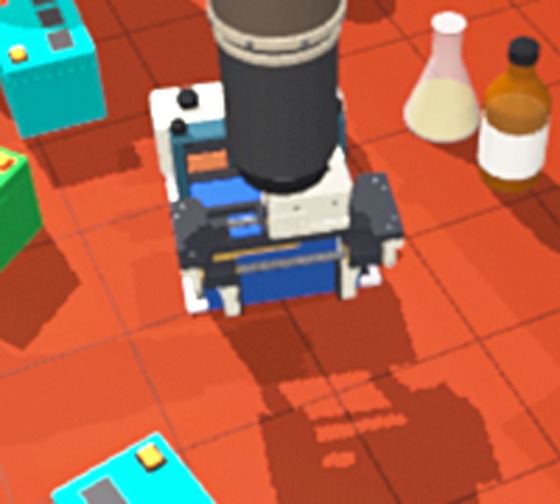

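```bash
python3 -m crank '[{"turn":[0,0,0],"slide":[-0.012,0,0],"fingers":1},{"turn":[0,0,0],"slide":[-0.024,0,0],"fingers":1},{"turn":[0,0,0],"slide":[-0.036,0,0],"fingers":1},{"turn":[0,0,0],"slide":[-0.044,0,0],"fingers":1},{"turn":[0,0,0],"slide":[-0.048,0,0],"fingers":1}]';python3 -c "
from h import *
st()"
```

```text
t: 13.15
eef_pos: [0.4963, 0.024, 0.0604]
ee_rot: [-3.14, 0.001, -1.805]
force: [0.6, -0.2, -0.2]
width: 0.0878
 t13.15 C [-25.2   2.7  60.4] rpy [-3.140e+00  1.000e-03 -1.805e+00] F cradle [-0.  -0.6 -0.2] M [ 0.08 -0.03  0.04] q [ 0.44  0.25 -0.59  0.   -0.73 -0.68]
```

```bash
python3 -m crank '[{"turn":[0,0,0],"slide":[-0.003,0,0],"fingers":1},{"turn":[0,0,0],"slide":[-0.006,0,0],"fingers":1},{"turn":[0,0,0],"slide":[-0.009,0,0],"fingers":1},{"turn":[0,0,0],"slide":[-0.012,0,0],"fingers":1},{"turn":[0,0,0],"slide":[-0.015,0,0],"fingers":1}]';python3 -c "
from h import *
st()"
```

```text
t: 13.57
eef_pos: [0.4974, 0.0306, 0.0596]
ee_rot: [3.142, -0.0, -1.806]
force: [-0.4, 1.0, 1.1]
width: 0.0874
 t13.57 C [-18.5   3.1  59.6] rpy [ 3.142 -0.    -1.806] F cradle [0.8 0.6 1.1] M [ 0.08 -0.02 -0.02] q [ 0.46  0.25 -0.59  0.   -0.74 -0.69]
```

```bash
python3 -m crank '[{"turn":[0,0,0],"slide":[-0.003,0,0],"fingers":1},{"turn":[0,0,0],"slide":[-0.006,0,0],"fingers":1},{"turn":[0,0,0],"slide":[-0.009,0,0],"fingers":1},{"turn":[0,0,0],"slide":[-0.012,0,0],"fingers":1},{"turn":[0,0,0],"slide":[-0.015,0,0],"fingers":1}]';python3 -c "
from h import *
st()"
```

```text
t: 13.98
eef_pos: [0.4984, 0.0368, 0.0596]
ee_rot: [3.14, -0.002, -1.806]
force: [-1.1, -7.8, 3.2]
width: 0.0872
 t13.98 C [-12.2   3.6  59.6] rpy [ 3.140e+00 -2.000e-03 -1.806e+00] F cradle [-7.9 -0.7  3.2] M [-2.42  0.18 -0.07] q [ 0.47  0.25 -0.58  0.   -0.74 -0.7 ]
```

```bash
python3 -m crank '[{"turn":[0,0,0],"slide":[-0.002,0,0],"fingers":1},{"turn":[0,0,0],"slide":[-0.004,0,0],"fingers":1}]';python3 -c "
from h import *
st()"
```

```text
t: 14.15
eef_pos: [0.4986, 0.0386, 0.0596]
ee_rot: [3.14, -0.002, -1.806]
force: [-1.3, -8.2, 4.1]
width: 0.0879
 t14.15 C [-10.5   3.7  59.6] rpy [ 3.140e+00 -2.000e-03 -1.806e+00] F cradle [-8.3 -0.6  4.1] M [-2.43  0.32 -0.03] q [ 0.47  0.25 -0.58  0.   -0.74 -0.71]
```

```bash
python3 -m crank '[{"turn":[0,0,0],"slide":[-0.002,0,0],"fingers":1},{"turn":[0,0,0],"slide":[-0.004,0,0],"fingers":1},{"turn":[0,0,0],"slide":[-0.006,0,0],"fingers":1}]';python3 -c "
from h import *
st()"
```

```text
t: 14.4
eef_pos: [0.4993, 0.0414, 0.0596]
ee_rot: [3.14, -0.002, -1.806]
force: [-0.8, -7.1, 3.7]
width: 0.0872
 t14.40 C [-7.6  3.8 59.6] rpy [ 3.140e+00 -2.000e-03 -1.806e+00] F cradle [-7.1 -0.9  3.7] M [-2.46  0.43  0.02] q [ 0.48  0.26 -0.58  0.   -0.74 -0.71]
```

```bash
python3 -m crank '[{"turn":[0,0,0],"slide":[-0.002,0,0],"fingers":1},{"turn":[0,0,0],"slide":[-0.004,0,0],"fingers":1},{"turn":[0,0,0],"slide":[-0.006,0,0],"fingers":1}]';python3 -c "
from h import *
st()"
```

```text
t: 14.65
eef_pos: [0.4998, 0.0443, 0.0595]
ee_rot: [3.14, -0.003, -1.806]
force: [-1.6, -7.3, 4.6]
width: 0.0875
 t14.65 C [-4.7  3.9 59.5] rpy [ 3.140e+00 -3.000e-03 -1.806e+00] F cradle [-7.5 -0.1  4.6] M [-2.47  0.47  0.03] q [ 0.48  0.26 -0.58  0.   -0.74 -0.72]
```

```bash
python3 -m crank '[{"turn":[0,0,0],"slide":[-0.002,0,0],"fingers":1},{"turn":[0,0,0],"slide":[-0.004,0,0],"fingers":1},{"turn":[0,0,0],"slide":[-0.006,0,0],"fingers":1}]';python3 -c "
from h import *
st()"
```

```text
t: 14.9
eef_pos: [0.5005, 0.0472, 0.0596]
ee_rot: [3.14, -0.003, -1.806]
force: [-1.4, -8.0, 4.2]
width: 0.0874
 t14.90 C [-1.7  3.9 59.6] rpy [ 3.140e+00 -3.000e-03 -1.806e+00] F cradle [-8.1 -0.5  4.2] M [-2.47  0.51  0.04] q [ 0.49  0.26 -0.57  0.   -0.74 -0.72]
```

```bash
python3 -m crank '[{"turn":[0,0,0],"slide":[-0.002,0,0],"fingers":1},{"turn":[0,0,0],"slide":[-0.004,0,0],"fingers":1},{"turn":[0,0,0],"slide":[-0.006,0,0],"fingers":1}]';python3 -c "
from h import *
st()"
```

```text
t: 15.15
eef_pos: [0.5012, 0.0501, 0.0596]
ee_rot: [3.14, -0.003, -1.806]
force: [-1.9, -7.7, 4.1]
width: 0.0879
 t15.15 C [ 1.3  3.9 59.6] rpy [ 3.140e+00 -3.000e-03 -1.806e+00] F cradle [-7.9  0.   4.1] M [-2.44  0.5   0.01] q [ 0.49  0.26 -0.57  0.   -0.74 -0.73]
```

```bash
python3 -m crank '[{"turn":[0,0,0],"slide":[-0.002,0,0],"fingers":1},{"turn":[0,0,0],"slide":[-0.004,0,0],"fingers":1},{"turn":[0,0,0],"slide":[-0.006,0,0],"fingers":1}]';python3 -c "
from h import *
st()"
```

```text
t: 15.4
eef_pos: [0.5019, 0.0529, 0.0596]
ee_rot: [3.14, -0.003, -1.806]
force: [-2.1, -8.8, 4.3]
width: 0.0873
 t15.40 C [ 4.2  3.9 59.6] rpy [ 3.140e+00 -3.000e-03 -1.806e+00] F cradle [-9.1 -0.   4.3] M [-2.82  0.41 -0.05] q [ 0.5   0.26 -0.57  0.   -0.74 -0.73]
```

```bash
python3 -m crank '[{"turn":[0,0,0],"slide":[-0.002,0,0],"fingers":1},{"turn":[0,0,0],"slide":[-0.004,0,0],"fingers":1}]';python3 -c "
from h import *
st()"
```

```text
t: 15.57
eef_pos: [0.5023, 0.0547, 0.0596]
ee_rot: [3.14, -0.003, -1.806]
force: [-2.1, -9.1, 5.6]
width: 0.0878
 t15.57 C [ 6.   3.9 59.6] rpy [ 3.140e+00 -3.000e-03 -1.806e+00] F cradle [-9.4 -0.1  5.6] M [-2.96  0.37 -0.08] q [ 0.5   0.26 -0.57  0.   -0.74 -0.73]
```

```bash
python3 -m crank '[{"turn":[0,0,0],"slide":[-0.002,0,0],"fingers":1},{"turn":[0,0,0],"slide":[-0.004,0,0],"fingers":1}]';python3 -c "
from h import *
st()"
```

```text
t: 15.73
eef_pos: [0.5027, 0.0566, 0.0596]
ee_rot: [3.14, -0.003, -1.806]
force: [-2.1, -9.3, 4.1]
width: 0.0875
 t15.73 C [ 8.   3.9 59.6] rpy [ 3.140e+00 -3.000e-03 -1.806e+00] F cradle [-9.5 -0.2  4.1] M [-3.17  0.46 -0.06] q [ 0.5   0.26 -0.57  0.   -0.74 -0.74]
```

```bash
python3 -m crank '[{"turn":[0,0,0],"slide":[-0.002,0,0],"fingers":1}]';python3 -c "
from h import *
st()"
```

```text
t: 15.82
eef_pos: [0.5029, 0.0575, 0.0596]
ee_rot: [3.139, -0.003, -1.806]
force: [-2.1, -9.8, 4.5]
width: 0.0877
 t15.82 C [ 8.9  3.9 59.6] rpy [ 3.139e+00 -3.000e-03 -1.806e+00] F cradle [-10.   -0.2   4.5] M [-3.18  0.37 -0.06] q [ 0.5   0.26 -0.57  0.   -0.74 -0.74]
```

```bash
python3 -m crank '[{"turn":[0,0,0],"slide":[-0.001,0,0],"fingers":1}]';python3 -c "
from h import *
st()"
```

```text
t: 15.9
eef_pos: [0.5031, 0.058, 0.0596]
ee_rot: [3.139, -0.003, -1.806]
force: [-1.9, -9.3, 5.1]
width: 0.0874
 t15.90 C [ 9.4  3.9 59.6] rpy [ 3.139e+00 -3.000e-03 -1.806e+00] F cradle [-9.4 -0.3  5.1] M [-3.24  0.41 -0.07] q [ 0.5   0.26 -0.57  0.   -0.74 -0.74]
```

```bash
python3 -m crank '[{"turn":[0,0,0],"slide":[-0.001,0,0],"fingers":1}]';python3 -c "
from h import *
st()"
```

```text
t: 15.98
eef_pos: [0.5032, 0.0584, 0.0596]
ee_rot: [3.139, -0.003, -1.806]
force: [-2.0, -10.6, 4.9]
width: 0.0875
 t15.98 C [ 9.8  3.9 59.6] rpy [ 3.139e+00 -3.000e-03 -1.806e+00] F cradle [-10.8  -0.5   4.9] M [-3.3   0.35 -0.06] q [ 0.5   0.26 -0.57  0.   -0.74 -0.74]
```

```bash
python3 -m crank '[{"turn":[0,0,0],"slide":[-0.001,0,0],"fingers":1}]';python3 -c "
from h import *
st()"
```

```text
t: 16.07
eef_pos: [0.5032, 0.0585, 0.0596]
ee_rot: [3.139, -0.004, -1.806]
force: [0.0, -13.9, 5.7]
width: 0.0881
 t16.07 C [10.   4.  59.6] rpy [ 3.139 -0.004 -1.806] F cradle [-13.5  -3.2   5.7] M [-4.83  0.06 -0.07] q [ 0.51  0.26 -0.57  0.   -0.74 -0.74]
```

```bash
python3 -m crank '[{"turn":[0,0,0],"slide":[-0.001,0,0],"fingers":1}]';python3 -c "
from h import *
st()"
```

```text
t: 16.15
eef_pos: [0.5031, 0.0586, 0.0596]
ee_rot: [3.139, -0.005, -1.806]
force: [-0.9, -16.6, 5.4]
width: 0.0876
 t16.15 C [10.   4.  59.6] rpy [ 3.139 -0.005 -1.806] F cradle [-16.4  -3.    5.4] M [-5.77 -0.16 -0.11] q [ 0.51  0.26 -0.57  0.   -0.75 -0.74]
```

```bash
python3 -m crank '[{"turn":[0,0,0],"slide":[-0.0006,0,0],"fingers":1},{"turn":[0,0,0],"slide":[-0.0006,0,0],"fingers":1}]';python3 -c "
from h import *
st()"
```

```text
t: 16.32
eef_pos: [0.5031, 0.0585, 0.0595]
ee_rot: [3.139, -0.005, -1.806]
force: [-1.0, -15.3, 5.8]
width: 0.0872
 t16.32 C [10.   4.  59.5] rpy [ 3.139 -0.005 -1.806] F cradle [-15.1  -2.6   5.8] M [-5.3  -0.04 -0.04] q [ 0.51  0.26 -0.57  0.   -0.75 -0.74]
```

Home: there was no more motion and the force levelled off at 15–16 N. I'll back straight off slowly, then raise clear and move aside to look.

```bash
python3 -m crank '[{"turn":[0,0,0],"slide":[0.003,0,0],"fingers":1},{"turn":[0,0,0],"slide":[0.008,0,0],"fingers":1},{"turn":[0,0,0],"slide":[0.03,0,0],"fingers":1},{"turn":[0,0,0],"slide":[0.08,0,0],"fingers":1},{"turn":[0,0,0],"slide":[0.16,0,0],"fingers":1}]'; python3 -m crank '[{"turn":[0,0,0],"slide":[0.02,0,-0.08],"fingers":1},{"turn":[0,0,0],"slide":[0.02,0,-0.16],"fingers":1},{"turn":[0,0,0],"slide":[0.06,0,-0.24],"fingers":1},{"turn":[0,0,0],"slide":[0.12,0,-0.32],"fingers":1},{"turn":[0,0,0],"slide":[0.18,0,-0.32],"fingers":1}]'; python3 -m crank '[{"turn":[0,0,0],"slide":[0.08,0,0],"fingers":1},{"turn":[0,0,0],"slide":[0.16,0,0],"fingers":1},{"turn":[0,0,0],"slide":[0.24,0,0],"fingers":1},{"turn":[0,0,0],"slide":[0.32,0,0],"fingers":1},{"turn":[0,0,0],"slide":[0.4,0,0],"fingers":1}]';python3 - <<'E'
from h import *
st()
for n in('top','side'):
    save(n,n+'13')
    a=cv2.imread(f'pics/{n}13.png')
    a=a[190:330,160:380] if n=='top' else a[150:330,200:400]
    cv2.imwrite(f'pics/{n}13c.png',cv2.resize(a,None,fx=3.3,fy=3.3,interpolation=cv2.INTER_CUBIC))
E
```

```text
t: 16.73
eef_pos: [0.4874, -0.0154, 0.0599]
ee_rot: [-3.14, 0.001, -1.802]
force: [2.1, -0.5, -0.2]
width: 0.0877
t: 17.15
eef_pos: [0.468, -0.1039, 0.2256]
ee_rot: [-3.133, 0.003, -1.802]
force: [1.8, -0.3, 0.9]
width: 0.0875
t: 17.57
eef_pos: [0.4179, -0.3001, 0.22]
ee_rot: [-3.14, 0.0, -1.805]
force: [0.7, -0.3, -0.1]
width: 0.0874
 t17.57 C [-358.6    3.5  220. ] rpy [-3.14   0.    -1.805] F cradle [-0.1 -0.8 -0.1] M [ 0.18 -0.25  0.01] q [-0.24  0.1  -0.35 -0.   -1.12  0.01]
```

View pics/top13c.png

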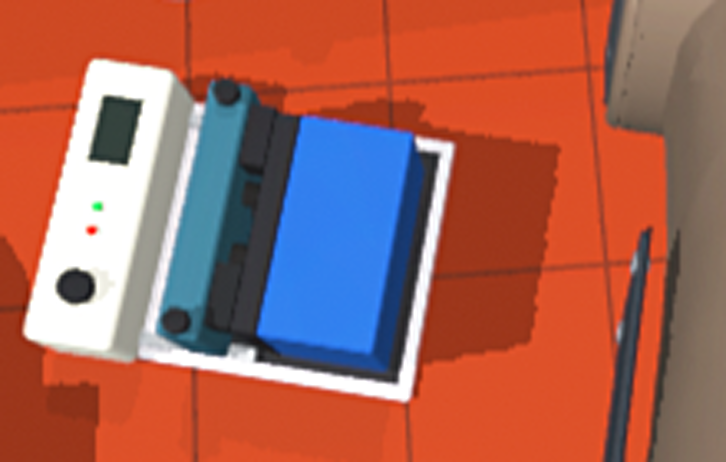

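View pics/side13c.png

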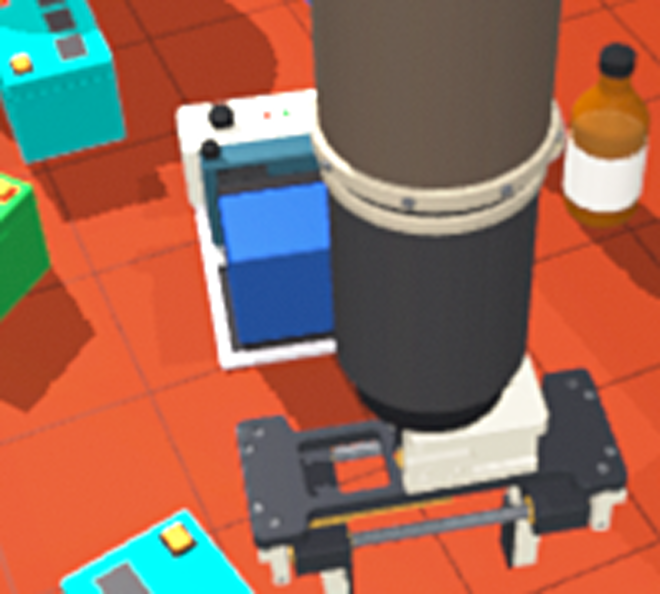

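View pics/top13.png

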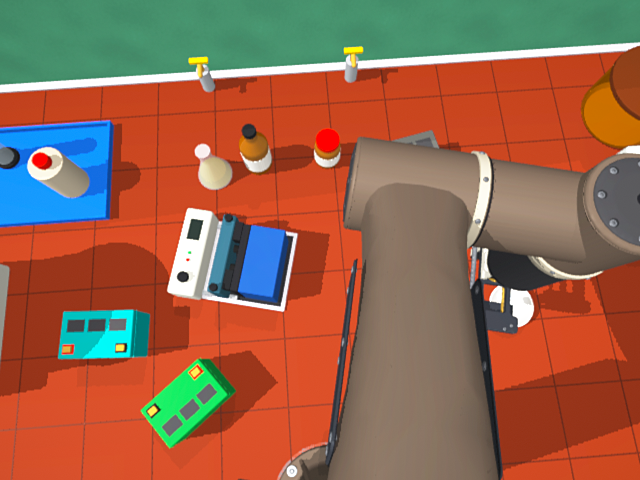

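```bash
python3 - <<'E'
from h import *
f=lambda L:(np.array(L)+.5)/3.3-.5+[160,190]
print('front edge',[np.round(toC(p)*1000,1) for p in back('top',f([(455,143),(407,402)]),.006)])
b=[toC(p)*1000 for p in back('top',f([(414,131),(366,353),(258,337),(303,116)]),.104)]
print('bat upper face',np.round(b,1)); print('yaw',np.arctan2(b[0][0]-b[1][0],b[1][1]-b[0][1]))
print('stops?',[np.round(toC(p)*1000,1) for p in back('top',f([(277,113),(232,338)]),.104)])
E
```

```text
front edge [array([  0. , -94.7,   6. ]), array([ 1.1, 97.4,  6. ])]
bat upper face [[ 19.  -72.  104. ]
 [ 23.1  78.9 104. ]
 [ 93.7  79.8 104. ]
 [ 94.2 -70.6 104. ]]
yaw -0.02743391958830845
stops? [array([111.8, -69.9, 104. ]), array([110.1,  83. , 104. ])]
```

```bash
python3 -m crank '[{"turn":[0,0,0],"slide":[0,0,0],"fingers":1},{"turn":[0,0,0],"slide":[0,0,0],"fingers":1},{"turn":[0,0,0],"slide":[0,0,0],"fingers":1},{"turn":[0,0,0],"slide":[0,0,0],"fingers":1}]'; python3 -c "
from h import *
st();job_done();st()"
```

```text
t: 18.0
eef_pos: [0.4193, -0.2972, 0.2198]
ee_rot: [-3.141, 0.0, -1.803]
force: [0.0, 0.4, 0.2]
width: 0.0881
 t18.00 C [-355.5    2.8  219.8] rpy [-3.141  0.    -1.803] F cradle [0.4 0.1 0.2] M [ 0.12 -0.09 -0.02] q [-0.23  0.1  -0.35 -0.   -1.13  0.  ]
the job is handed in; nothing more can be done
the job is handed in; nothing more can be done
```

The blue battery is lying on its side in the cradle, pushed home against the rubber stops, and the job is handed in at 18 s of the 72 s limit. I slid it upright to the front edge, tipped it by pressing high on its back until it went over by itself, then pushed it along the deck.

**Forces:** The highest force read was about 17.5 N, on meeting the stops; on the front edge it was about 17 N. I only read force at the end of each short move, so brief peaks in between could have been higher, but nothing came near 25 N.

**Home position:** The force began to rise about 7 mm before motion stopped. That matches the spring contacts being pushed in, but I could not read the contact joints directly. At the end the force held at 15–16 N with no further movement.

**Final pictures:** They show the battery lying with its top at the stops, about 112 mm behind the front edge. It sits 3–4 mm left of centre.

**Where checks disagreed:**
- **Battery angle:** The edges of the battery's upper face gave yaw from about -0.03 rad to 0, so it is square only to within that.
- **Sideways offset:** The side camera put it 1–2 mm smaller than the top camera did.

**Bystanders:** Those visible in the last pictures had not moved. The arm hid the grey battery, multimeter, screwdriver and part of the dish, so I could not confirm those, but nothing I did went near them at bench height. The gripper was clear of everything at the end, with no force on it.

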